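# Index a row of three brass blanks against the sprung stop

### The job

One brass blank already stands in the channel of the sprung stop jig: stand two more from the plywood board behind it, on its open-end side, so that exactly three are upright in one row on the channel floor, and leave the other two standing on the board. Then push the row along the channel with the gripper's fingers until the sprung plunger is fully home on its hard stop with no gaps in the row, and finish while still holding it pressed there: do not let go. Leave the other things on the bench alone.

Things in the scene. Friction and masses are not known exactly. Their poses are not given: they have to be found in the camera images.
- jig: sprung stop jig fixed to the bench: dark steel plate 260 x 64 x 8 mm carrying an open-topped channel and a grey housing (45 long, 52 wide, top 48 mm above the bench). Origin on the bench under the channel's centre line; x along the channel towards the housing, y across, z up. Channel from x = -140 mm (open end) to +60 mm; the housing starts at +75 mm
- channel_end (a point): middle of the channel floor at its open end: x = -140 mm in the jig's frame, 8 mm above the bench. The channel is 38 mm wide between two steel side walls, each 5 mm thick and 8 mm high (wall tops 16 mm above the bench)
- plunger_face (a point): centre of the plunger's flat face, a 26 mm steel disc in the channel before the housing, 25 mm above the bench; it faces the jig's -x, at x = +30 mm when out, +50 mm when home
- plunger (a joint): travel in m of the sprung plunger along the jig's +x: 0 = out, 0.020 = fully home, its disc against the fixed steel sleeve (hard stop). The spring pushes back with 3 N at 0, 10 N at the stop; friction of three blanks adds about 2 to 8 N. It springs back when released
- board: plywood board 180 x 180 x 8 mm fixed to the bench, on which spare blanks stand; origin under its centre on the bench
- blank0: solid brass cylinder, 32 mm diameter, 34 mm tall, about 0.23 kg, standing upright; origin at the centre of its underside, z up; all five blanks are alike; at the start it stands in the jig's channel, on the channel floor, in front of the plunger
- blank1: solid brass cylinder, 32 mm diameter, 34 mm tall, about 0.23 kg, standing upright; origin at the centre of its underside, z up; all five blanks are alike; at the start it stands on the plywood board
- blank2: solid brass cylinder, 32 mm diameter, 34 mm tall, about 0.23 kg, standing upright; origin at the centre of its underside, z up; all five blanks are alike; at the start it stands on the plywood board
- blank3: solid brass cylinder, 32 mm diameter, 34 mm tall, about 0.23 kg, standing upright; origin at the centre of its underside, z up; all five blanks are alike; at the start it stands on the plywood board
- blank4: solid brass cylinder, 32 mm diameter, 34 mm tall, about 0.23 kg, standing upright; origin at the centre of its underside, z up; all five blanks are alike; at the start it stands on the plywood board
- mallet: wooden mallet, 240 mm long, lying on the far side of the bench; origin on the underside near its middle; not part of the job
- jar: small screw-cap jar, 44 mm diameter, 45 mm tall, origin under its centre; not part of the job
- solder_block: pale soldering block, 70 x 110 x 30 mm, origin under its centre; not part of the job
- dropper: small amber bottle with black cap, 36 mm diameter, 85 mm tall, origin under its centre; not part of the job

How it is judged:
By the outcome, as a careful person would: the job done as asked, in the order asked, and still so for the second after the job is handed in, while the arm keeps its last pose, push and grip.
It also fails if it takes over 64 s, if anything falls off the work surface, if the arm or the gripper's body presses on something with over 40 N, if the wrist force passes 120 N, or if a joint passes its speed limit or range.

### The arm

A 6-joint arm with a two-finger parallel gripper is mounted at the origin on the work surface. World frame = base frame: x ahead of the robot, y to its left, z up, the work surface at z = 0. Lengths are in m, angles in rad, forces in N, time in s.
With the tool pointing down it reaches from about 0.375 to 0.9 m from the base axis. Payload 3.1 kg.
Tool frame: the origin (TCP) lies on the centre line of the jaws, within the pads' length; the fingertips stand 22 mm ahead of it and the grasp point (between the pads) lies 3 mm ahead of it; z points along the fingers, y is the line along which they close (so a half turn about z gives the same grasp; the last joint's range is limited). The gripper opens to 85 mm and grips with 20 to 120 N. Pads are 22 mm wide; open, the fingers measure 114 mm over their backs; the gripper's body (76 mm by 85 mm) begins 54 mm behind the grasp point. The pads swing forward as they close: fully open they stand 13 mm farther back than shut.
Start: joints at [-1.298, 0.527, 1.433, -0, 1.181, -0.178], TCP at [0.273, -0.562, 0.253] pointing down, gripper open.
Joint ranges: [-3.08, 3.08], [-0.75, 2.2], [0.22, 2.44], [-1.43, 4.57], [0, 2.65], [-2.85, 2.85]. Speed limits (rad/s): [2.79, 2.79, 3.14, 3.14, 3.14, 3.14].

### API

Orientations are given as a unit quaternion [x, y, z, w].
In Python, from station import manip gives the robot as it stands.
- The arm moves only by the shell command python3 drive.py 'ROWS' [FORCE]. ROWS is a JSON list that holds a single list of rows (three levels of brackets), with 1 to 20 rows, each of 5 numbers: dx, dy, dz in m, then a turn about the tool's z in rad, then the opening from 0.0 (shut) to 1.0 (fully open); each row is the pose to reach, as a shift and turn from the pose commanded when the command began, along the tool's axes at that moment; what a row does not reach only later rows make up. A row lasts 1/10 s, in which the tool goes at most 0.05 m and 0.15 rad, less where a joint would pass 70% of its speed; a pose out of reach is approached as far as the arm can. The fingers move at their own pace and stop on an object; FORCE is the grip in N (left out, the last holds). Time passes only in rows, so rows that do not move let the fingers close. It prints the time, the measured TCP pose, the force, the opening and the grip force at its end. Input that does not fit is refused with a message, and nothing moves.
- manip.sense(): the state, without advancing time (a new reading comes with each control period).
- manip.snapshot(name): name is "side" or "top"; returns a dict with "pixels" (384x512x3 uint8, red, green, blue), "range_z" (384x512 float32, m along the optical axis (not along the pixel's ray), 0 where there is no reading), "fov_y" (degrees; the focal length in pixels is half the picture's height over the tangent of half this angle, whatever the lens; pixels are square), "cx", "cy" (the principal point, pixels), "R" (3x3) and "t" (3): a world point X has camera coordinates R X + t. Camera axes: x right, y down, z forward; pixel columns grow to the right and rows downward; lengths in m; the calibration is good to about 2 mm. A picture is of the moment at which its call begins.
- manip.sign_off(): hands the job in; it is judged then, once.
The state is a dict: "t": time; "q": joint angles; "qd": joint speeds; "tau": joint torques, N m; "tcp_pos": TCP position; "tool_rot": TCP orientation; "force": force on the tool from outside, world axes, zero at the start; "ft_torque": the same for the moment, N m; "finger_gap": opening from 0.0 (shut) to 1.0 (fully open); "gripper_force": force on a finger pad.
Only numpy, scipy, OpenCV 4.12 (cv2) and the standard library are available. Lean on these libraries where they do the work, as an engineer would, in place of code of your own. Each camera call takes 0.05 s, during which the arm holds its last target. There are 200 camera calls.

## Working session

There is one attempt and no reset: what is moved stays moved. The work goes in short steps, Python scripts to look and compute and a shell command to move; the robot and the scene stay as the last step left them, time stands still between calls to the robot, and variables do not carry over. Pictures are saved under pics/ and viewed, at most 10 in all, crops included, and the job is handed in when it is done.

```bash
ls; mkdir -p pics; python3 - <<'E'
from station import manip
import cv2,numpy as np
for n in("side","top"):
    s=manip.snapshot(n); cv2.imwrite(f"pics/{n}0.png",s["pixels"][:,:,::-1]); np.savez(f"pics/{n}0.npz",**s)
    print(n,s["fov_y"],s["cx"],s["cy"],(-s["R"].T@s["t"]).round(3),s["R"].round(3).tolist())
print(manip.sense())
E
```

```text
drive.py
pics
station.py
side 50.998052685711464 257.02089650031684 199.76711149557545 [0.54  0.645 0.741] [[-0.999, -0.041, -0.012], [-0.02, 0.697, -0.717], [0.038, -0.716, -0.697]]
top 52.68651419800367 256.38333644501125 192.39120439534662 [ 0.459 -0.041  0.93 ] [[0.022, -1.0, -0.01], [-0.988, -0.02, -0.155], [0.155, 0.014, -0.988]]
{'t': 0.1, 'q': array([-1.29749476e+00,  5.28373957e-01,  1.43378118e+00, -2.30824911e-05,
        1.18138744e+00, -1.78475330e-01]), 'qd': array([-0.00062839, -0.00120056, -0.00186924, -0.00011709,  0.00076113,
       -0.00196985]), 'tau': array([-5.22901837e-05, -4.43304026e+01, -1.78586751e+01, -1.46576363e-04,
        3.85043764e-03, -1.59597835e-05]), 'tcp_pos': array([ 0.27272304, -0.56168987,  0.25242873]), 'tool_rot': array([ 9.74594058e-01,  2.23976500e-01, -5.68694372e-05, -9.73357230e-04]), 'force': array([ 0.7751925 ,  0.54480858, -0.79307984]), 'ft_torque': array([ 0.08310392, -0.02373303,  0.02792666]), 'gripper_force': 0.0, 'finger_gap': 1.0008572422528568}
```

View pics/top0.png

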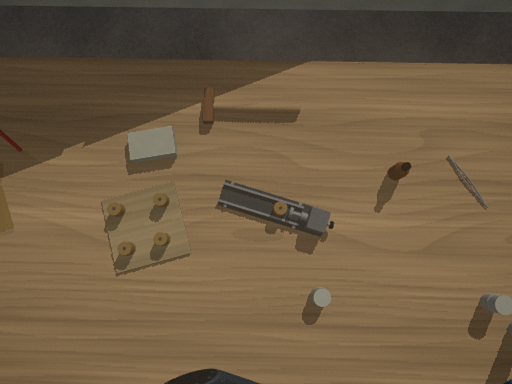

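View pics/side0.png

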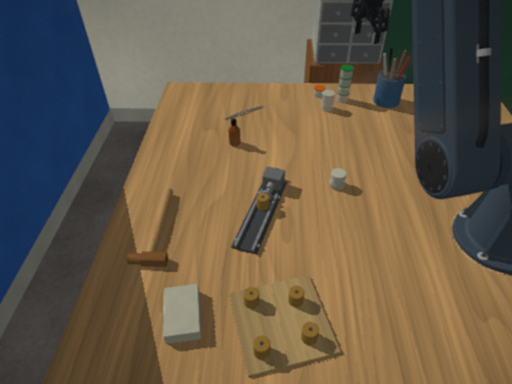

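The top view shows four blanks on the board at about (116,209), (161,200), (126,248) and (161,239). The jig runs from its open end at (222,197) to its housing at (325,228), with blank0 at (281,209). The side view agrees: board blanks at (251,297), (296,295), (262,346) and (310,332), and blank0 at (263,201).

```bash
cat > h.py <<'E'
import numpy as np,cv2
def load(f): return dict(np.load(f))
def K(s): 
    f=s["pixels"].shape[0]/2/np.tan(np.radians(float(s["fov_y"]))/2); return f,float(s["cx"]),float(s["cy"])
def ray(s,uv):
    f,cx,cy=K(s); uv=np.atleast_2d(uv).astype(float)
    d=np.c_[(uv[:,0]-cx)/f,(uv[:,1]-cy)/f,np.ones(len(uv))]@s["R"]; return -s["R"].T@s["t"],d
def plane(s,uv,z):
    c,d=ray(s,uv); return c+d*((z-c[2])/d[:,2])[:,None]
def tri(s1,u1,s2,u2):
    A=[];b=[]
    for s,u in((s1,u1),(s2,u2)):
        c,d=ray(s,u); d=d[0]/np.linalg.norm(d[0]); P=np.eye(3)-np.outer(d,d); A.append(P);b.append(P@c)
    return np.linalg.lstsq(np.vstack(A),np.hstack(b),rcond=None)[0]
def cloud(s):
    f,cx,cy=K(s); h,w=s["range_z"].shape; v,u=np.mgrid[:h,:w]; c,d=ray(s,np.c_[u.ravel(),v.ravel()])
    return (c+d*s["range_z"].reshape(-1,1)).reshape(h,w,3)
def blanks(s,lo,hi):
    "regions of brass tops: height from range in [lo,hi] and saturated hue"
    X=cloud(s); hsv=cv2.cvtColor(s["pixels"],cv2.COLOR_RGB2HSV)
    m=((X[...,2]>lo)&(X[...,2]<hi)&(hsv[...,1]>90)&(s["range_z"]>0)).astype(np.uint8)
    n,l,st,ce=cv2.connectedComponentsWithStats(m)
    return [(ce[i],st[i],np.median(X[l==i],0)) for i in range(1,n) if 40<st[i,4]<1500]
E
python3 - <<'E'
from h import *
for n in("top","side"):
    s=load(f"pics/{n}0.npz")
    for c,st,X in blanks(s,.036,.048): print(n,c.round(1),st,X.round(4))
T=load("pics/top0.npz");S=load("pics/side0.npz")
a=cv2.resize(T["pixels"][180:275,95:340],None,fx=3.2,fy=3.2,interpolation=cv2.INTER_CUBIC)
b=cv2.resize(S["pixels"][160:375,225:345],None,fx=2.7,fy=2.7,interpolation=cv2.INTER_CUBIC)
cv2.imwrite("pics/c1.png",a[:,:,::-1]);cv2.imwrite("pics/c2.png",b[:,:,::-1])
E
```

```text
top [159.7 199.2] [153 193  14  14 141] [0.5776 0.1946 0.0416]
top [114.1 208.5] [107 202  15  14 152] [0.5531 0.2992 0.0415]
top [280. 208.] [274 202  13  13 138] [ 0.5626 -0.084   0.0414]
top [160.2 238.6] [153 232  15  14 150] [0.4862 0.1885 0.0415]
top [124.4 248.2] [118 242  14  14 151] [0.4636 0.2688 0.041 ]
side [32.2 32.2] [  0   0  71  64 249] [ 1.6159 -1.0945  0.0418]
side [398.5  31.9] [387  30  25   5  74] [ 0.0126 -1.1253  0.042 ]
side [387.1  95.8] [376  90  24  10  77] [ 0.1619 -0.5805  0.0421]
side [234.5 134.6] [229 132  12   6  43] [ 0.655  -0.3477  0.0417]
side [262.7 197.6] [257 193  12  11  99] [ 0.5635 -0.078   0.0427]
side [296.7 292.1] [289 285  16  15 186] [0.4869 0.1927 0.0425]
side [251.4 293.7] [244 287  16  15 184] [0.5779 0.1994 0.0425]
side [310.4 329.7] [302 322  18  17 223] [0.4641 0.2732 0.0424]
side [261.9 343.7] [254 335  17  18 235] [0.5534 0.3038 0.0424]
```

View pics/c1.png

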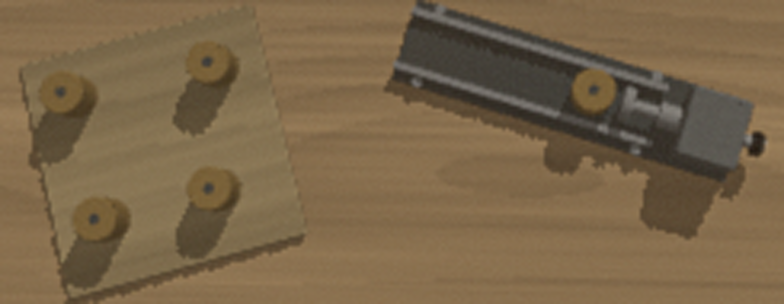

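View pics/c2.png

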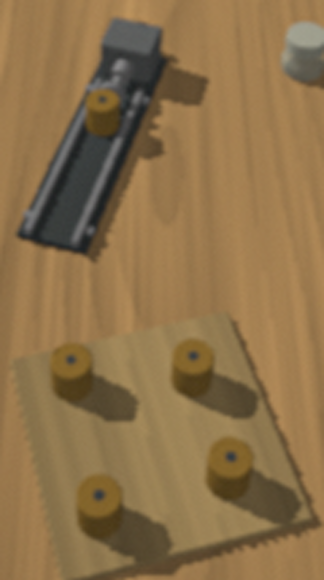

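The crops show the channel wall tops as two bright strips, the blanks with dark centre dots, and a plunger disc just in front of blank0. Next I triangulate the blanks and the wall lines.

```bash
cat > m.py <<'E'
from h import *
def dots(s,cs):
    "brass tops' centres: dark-dot-free centroid of top faces given by blanks()"
    return cs
T=load("pics/top0.npz");S=load("pics/side0.npz")
t=[c for c,_,X in blanks(T,.036,.048)]; s=[(c,X) for c,_,X in blanks(S,.036,.048)]
for c in t:
    p=plane(T,c,.042)[0]; d=min(s,key=lambda q:np.hypot(*(q[1]-p)[:2]))
    q=plane(S,d[0],.042)[0]; print("blank",p[:2].round(4),q[:2].round(4),"tri",tri(T,c,S,d[0]).round(4))
for n,s,box in(("top",T,(215,175,335,245)),("side",S,(225,160,300,262))):
    hsv=cv2.cvtColor(s["pixels"],cv2.COLOR_RGB2HSV); X=cloud(s)
    m=(hsv[...,1]<75); k=np.zeros_like(m); k[box[1]:box[3],box[0]:box[2]]=1; m&=k&(X[...,2]<.06)
    for nm,mm,z in(("wall",m&(hsv[...,2]>95)&(X[...,2]<.03),.016),("plate",m&(X[...,2]<.03),.008),("house",m&(X[...,2]>.043),.048)):
        l=cv2.connectedComponentsWithStats(mm.astype(np.uint8))
        for i in range(1,l[0]):
            if l[2][i,4]<25: continue
            v,u=np.nonzero(l[1]==i); P=plane(s,np.c_[u,v],z)[:,:2].astype(np.float32)
            r=cv2.minAreaRect(P*1000); b=cv2.fitLine(P,cv2.DIST_HUBER,0,.001,.001).ravel()
            print(n,nm,l[2][i],"rect c",np.round(r[0],1),"sz",np.round(r[1],1),"ang",round(r[2],1),"line ang",round(float(np.degrees(np.arctan2(b[1],b[0]))),2),b[2:].round(4), "z",np.median(X[l[1]==i][:,2]).round(4))
E
python3 m.py
```

```text
blank [0.5775 0.195 ] [0.5781 0.1988] tri [0.5782 0.1961 0.0377]
blank [0.5536 0.2995] [0.5537 0.3033] tri [0.5539 0.3012 0.0376]
blank [ 0.5626 -0.0841] [ 0.5639 -0.0799] tri [ 0.5636 -0.0843  0.0377]
blank [0.4869 0.1884] [0.4873 0.1922] tri [0.487  0.1895 0.0379]
blank [0.4634 0.2686] [0.464  0.2728] tri [0.4635 0.2703 0.0373]
top wall [224 181  80  27 192] rect c [600.1 -45.7] sz [197.7  12.5] ang 74.0 line ang 74.36 [ 0.6067 -0.0094] z 0.0153
top wall [218 199  52  18 110] rect c [565.2   1.9] sz [127.2   4.9] ang 73.9 line ang 73.85 [0.5654 0.0024] z 0.0155
top plate [ 218  180  104   57 2047] rect c [567.9 -66.7] sz [260.1  65.3] ang 74.0 line ang 68.16 [ 0.5737 -0.0388] z 0.0081
top house [306 207  24  26 436] rect c [ 537.3 -170.2] sz [44.9 51.7] ang 74.0 line ang -4.96 [ 0.5411 -0.1701] z 0.0473
side wall [234 199  23  46 118] rect c [605.1 -26.1] sz [157.1  10. ] ang 73.0 line ang 73.12 [ 0.6097 -0.0057] z 0.0166
side wall [252 211  18  38  87] rect c [565.9   1. ] sz [125.2   5.7] ang 73.9 line ang 73.65 [0.5666 0.0027] z 0.0168
side plate [ 232  179   55   75 1441] rect c [568.6 -67.3] sz [268.3  65.6] ang 74.1 line ang 66.62 [ 0.5801 -0.0132] z 0.0098
side plate [257 182  11  13  71] rect c [ 566.  -152.1] sz [54.  21.1] ang 71.5 line ang 65.07 [ 0.5671 -0.1558] z 0.0139
side house [263 167  22  15 225] rect c [ 537.8 -166.3] sz [47.3 52.8] ang 72.2 line ang -52.54 [ 0.5365 -0.1632] z 0.049
```

```bash
cat > go.py <<'E'
import sys,numpy as np
from station import manip
from scipy.spatial.transform import Rotation as R
s=manip.sense(); r=R.from_quat(s["tool_rot"]); M=r.as_matrix()
x,y,z,yaw=map(float,sys.argv[1:5])   # target TCP, heading of tool x in deg
d=M.T@(np.array([x,y,z])-s["tcp_pos"]); h=np.degrees(np.arctan2(M[1,0],M[0,0]))
print("tool d",d.round(4),"turn",round(-np.radians((yaw-h+180)%360-180),4),"now",s["tcp_pos"].round(4),"head",h.round(2),"F",s["force"].round(1),"gap",round(s["finger_gap"],3),"t",s["t"])
E
python3 go.py .578 .197 .12 74
python3 drive.py '[[[0.303,-0.274,0.06,-0.42,0.75],[0.303,-0.274,0.06,-0.42,0.75],[0.303,-0.274,0.06,-0.42,0.75],[0.303,-0.274,0.06,-0.42,0.75],[0.303,-0.274,0.06,-0.42,0.75],[0.303,-0.274,0.06,-0.42,0.75],[0.303,-0.274,0.06,-0.42,0.75],[0.303,-0.274,0.06,-0.42,0.75],[0.606,-0.549,0.134,-0.84,0.75],[0.606,-0.549,0.134,-0.84,0.75],[0.606,-0.549,0.134,-0.84,0.75],[0.606,-0.549,0.134,-0.84,0.75],[0.606,-0.549,0.134,-0.84,0.75],[0.606,-0.549,0.134,-0.84,0.75],[0.606,-0.549,0.134,-0.84,0.75],[0.606,-0.549,0.134,-0.84,0.75],[0.606,-0.549,0.134,-0.84,0.75],[0.606,-0.549,0.134,-0.84,0.75],[0.606,-0.549,0.134,-0.84,0.75],[0.606,-0.549,0.134,-0.84,0.75]]]' 40; python3 go.py .578 .197 .042 74
```

```text
t: 2.1
tcp_pos: [0.5777, 0.1952, 0.1191]
tool_rot: [0.799, 0.602, -0.001, -0.0]
force: [-0.1, -0.1, 0.0]
finger_gap: 0.748
gripper_force: 0.0
tool d [ 0.0018 -0.0001  0.0771] turn -0.0005 now [0.5777 0.1952 0.1191] head 73.97 F [-0.1 -0.1  0. ] gap 0.748 t 2.1
```

```bash
python3 drive.py '[[[0.002,0,0.04,0,0.75],[0.002,0,0.077,0,0.75],[0.002,0,0.077,0,0.75],[0.002,0,0.077,0,0.75],[0.002,0,0.077,0,0.2],[0.002,0,0.077,0,0.2],[0.002,0,0.077,0,0.2],[0.002,0,0.077,0,0.2],[0.002,0,0.077,0,0.2],[0.002,0,0.077,0,0.2],[0.002,0,0.077,0,0.2],[0.002,0,0.077,0,0.2]]]' 40
python3 - <<'E'
from station import manip
import cv2,numpy as np
for n in("side","top"):
    s=manip.snapshot(n); cv2.imwrite(f"pics/{n}1.png",s["pixels"][:,:,::-1]); np.savez(f"pics/{n}1.npz",**s)
from h import *
a=s["pixels"][170:270,90:240]; b=load("pics/side1.npz")["pixels"][220:370,220:345]
o=np.zeros((600,800,3),np.uint8);a=cv2.resize(a,(450,300));b=cv2.resize(b,(345,414));o[:300,:450]=a;o[:414,455:]=b;cv2.imwrite("pics/g1.png",o[:414,:,::-1])
E
python3 go.py .578 .197 .12 74
```

```text
t: 3.3
tcp_pos: [0.5799, 0.1982, 0.0447]
tool_rot: [0.798, 0.602, 0.001, 0.001]
force: [-1.0, -0.4, 6.4]
finger_gap: 0.345
gripper_force: 39.3
tool d [-0.0016 -0.0013 -0.0753] turn 0.0004 now [0.5799 0.1982 0.0447] head 74.03 F [-0.5 -0.9  6. ] gap 0.347 t 3.4
```

View pics/g1.png

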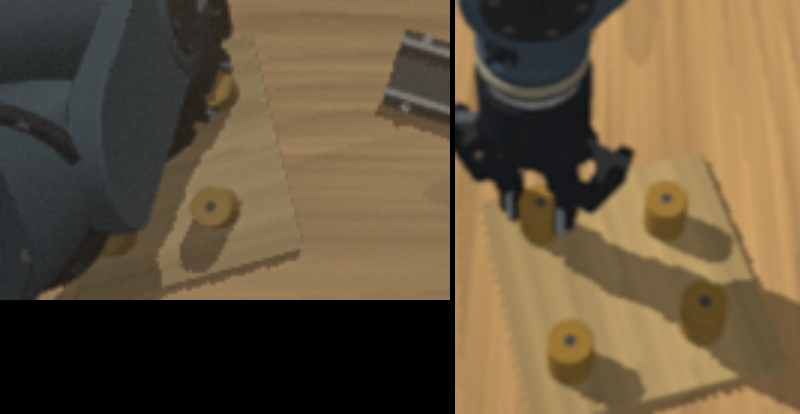

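The grasp is good. In the side crop the held blank is upright between the pads, with its dot at about full-image (251,293), and its neighbours have not moved. Next I lift it and carry it over the channel.

```bash
python3 drive.py '[[[0,0,-0.05,0,0.2],[0,0,-0.07,0,0.2],[0,0,-0.07,0,0.2]]]' ; python3 go.py .5766 -.042 .105 74
```

```text
t: 3.7
tcp_pos: [0.5815, 0.1987, 0.1161]
tool_rot: [0.798, 0.602, 0.004, 0.002]
force: [0.6, 0.4, -2.8]
finger_gap: 0.348
gripper_force: 40.7
tool d [-0.2328  0.0614  0.0108] turn 0.0005 now [0.5815 0.1987 0.1161] head 74.03 F [ 0.6  0.4 -2.8] gap 0.348 t 3.7
```

```bash
python3 drive.py '[[[-0.12,0.03,0,0,0.2],[-0.12,0.03,0,0,0.2],[-0.233,0.061,0.011,0,0.2],[-0.233,0.061,0.011,0,0.2],[-0.233,0.061,0.011,0,0.2],[-0.233,0.061,0.011,0,0.2],[-0.233,0.061,0.011,0,0.2],[-0.233,0.061,0.011,0,0.2],[-0.233,0.061,0.03,0,0.2],[-0.233,0.061,0.03,0,0.2],[-0.233,0.061,0.03,0,0.2],[-0.233,0.061,0.03,0,0.2]]]' 
python3 - <<'E'
from station import manip
import cv2,numpy as np
from h import *
o=np.zeros((480,800,3),np.uint8)
for i,(n,bx) in enumerate((("side",(220,160,310,270)),("top",(200,165,340,255)))):
    s=manip.snapshot(n); np.savez(f"pics/{n}2.npz",**s); x0,y0,x1,y1=bx
    k=4.3 if i==0 else 2.9; a=cv2.resize(s["pixels"][y0:y1,x0:x1],None,fx=k,fy=k,interpolation=cv2.INTER_CUBIC)
    o[:a.shape[0],i*392:i*392+a.shape[1]]=a[:480,:800-i*392]
cv2.imwrite("pics/h2.png",o[:,:,::-1])
E
python3 go.py .5766 -.042 .044 74
```

```text
t: 4.9
tcp_pos: [0.5737, -0.0417, 0.0828]
tool_rot: [0.798, 0.603, 0.0, 0.0]
force: [0.4, -0.5, -2.5]
finger_gap: 0.341
gripper_force: 40.6
tool d [0.0009 0.0025 0.039 ] turn 0.0011 now [ 0.5738 -0.0422  0.083 ] head 74.07 F [ 0.5 -0.  -3. ] gap 0.342 t 5.0
```

View pics/h2.png

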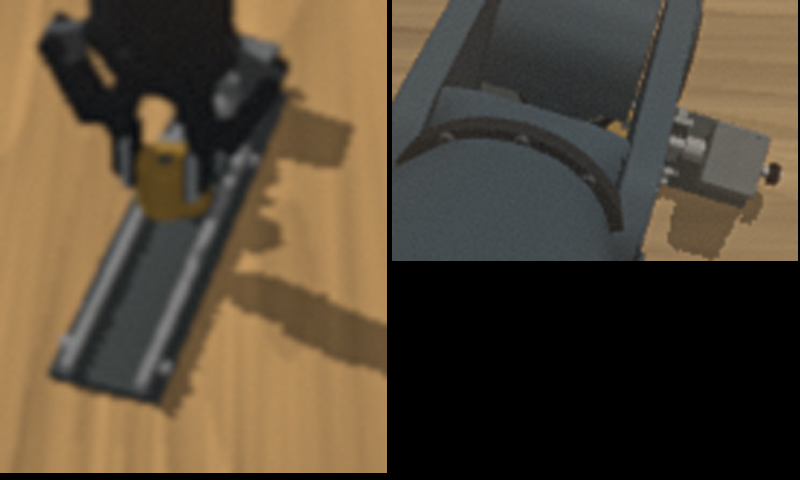

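The side crop shows the held blank above the channel, in line with blank0 behind it. Its dot is at about full-image (258.8,196.7) and its lowest rim at (260.7,211.2). In the top view the arm hides it. Next I check the lateral bias.

```bash
python3 - <<'E'
from h import *
n=np.array([.9613,-.2756]);e=np.array([-.2756,-.9613])
def find(f,box,z):
    s=load(f);x0,y0,x1,y1=box;g=cv2.GaussianBlur(cv2.cvtColor(s["pixels"],cv2.COLOR_RGB2GRAY),(0,0),.7).astype(float)[y0:y1,x0:x1]
    w=np.clip(np.percentile(g,30)-g,0,None); v,u=np.mgrid[y0:y1,x0:x1]; c=[(w*u).sum()/w.sum(),(w*v).sum()/w.sum()]
    p=plane(s,c,z)[0,:2]*1000; print(f,np.round(c,1),"n %.1f a %.1f"%(n@p,e@p))
find("pics/side1.npz",(248,289,255,297),.042); find("pics/side0.npz",(248,289,255,297),.042); find("pics/side0.npz",(260,194,266,200),.042)
find("pics/side2.npz",(256,194,262,200),.0803)
s=load("pics/side2.npz"); p=plane(s,[260.7,211.2],.0463)[0]; c,_=ray(s,[0,0]); d=p[:2]-c[:2]; q=(p[:2]+.016*d/np.linalg.norm(d))*1000; print("rim",n@q,e@q)
t=np.array([573.75,-42.0]);print("tcp2",n@t,e@t); t=np.array([579.9,198.2]);print("tcp1",n@t,e@t)
# wall top lines, side view, at several axial stations: bright ridge positions
hsv=cv2.cvtColor(s["pixels"],cv2.COLOR_RGB2HSV)
v,u=np.nonzero((hsv[...,1]<80)&(hsv[...,2]>95)); k=(u>225)&(u<300)&(v>200)&(v<262)
P=plane(s,np.c_[u[k],v[k]],.016)[:,:2]*1000; N=P@n;A=P@e
for lo in range(-210,-110,20):
    j=(A>lo)&(A<lo+20)&(abs(N-564)<35); print(lo,"low",N[j&(N<564)].mean().round(1),"high",N[j&(N>564)].mean().round(1),j.sum())
E
```

```text
pics/side1.npz [250.4 292.7] n 503.5 a -348.9
pics/side0.npz [250.8 292.8] n 502.7 a -348.8
pics/side0.npz [262.5 196.3] n 566.2 a -74.3
pics/side2.npz [257.8 197. ] n 563.7 a -118.0
rim 558.0287418429202 -114.01780317685885
tcp2 563.121075 -117.75090000000002
tcp1 502.83394999999996 -350.3501
-210 low 542.5 high 588.9 50
-190 low 543.6 high 587.3 36
-170 low 543.6 high 586.5 32
-150 low 544.0 high 588.0 35
-130 low 544.4 high 587.3 31
```

```bash
python3 drive.py '[[[0,0.002,0,0,0.2],[0,0.002,0.02,0,0.2],[0,0.002,0.03,0,0.2],[0,0.002,0.035,0,0.2],[0,0.002,0.037,0,0.2],[0,0.002,0.037,0,0.2],[0,0.002,0.037,0,0.2]]]' ; python3 go.py .5766 -.042 .044 74
```

```text
t: 5.7
tcp_pos: [0.5757, -0.0433, 0.0457]
tool_rot: [0.799, 0.602, 0.0, 0.0]
force: [-0.8, -0.7, -3.2]
finger_gap: 0.349
gripper_force: 40.8
tool d [0.0015 0.0005 0.0017] turn 0.0002 now [ 0.5757 -0.0433  0.0457] head 74.01 F [-0.8 -0.7 -3.2] gap 0.349 t 5.7
```

```bash
python3 drive.py '[[[0,0,0.001,0,0.2],[0,0,0.0015,0,0.2],[0,0,0.0015,0,0.2],[0,0,0.0015,0,0.2]]]'
```

```text
t: 6.1
tcp_pos: [0.5758, -0.0434, 0.0447]
tool_rot: [0.799, 0.602, 0.0, 0.001]
force: [-0.5, 0.2, 5.9]
finger_gap: 0.346
gripper_force: 41.4
```

Contact at the expected height, 0.0447. Release, raise, and go to the second blank.

```bash
python3 drive.py '[[[0,0,0,0,0.7],[0,0,0,0,0.7],[0,0,0,0,0.7],[0,0,0,0,0.7],[0,0,0,0,0.7],[0,0,-0.04,0,0.7],[0,0,-0.08,0,0.7],[0,0,-0.08,0,0.7],[0,0,-0.08,0,0.7]]]' ; python3 go.py .4875 .1925 .12 74
```

```text
t: 7.0
tcp_pos: [0.5759, -0.0433, 0.1248]
tool_rot: [0.799, 0.602, 0.001, 0.001]
force: [-0.1, 0.2, -0.8]
finger_gap: 0.701
gripper_force: 0.0
tool d [ 0.2023 -0.1499  0.0045] turn 0.0003 now [ 0.5759 -0.0433  0.1248] head 74.02 F [-0.1  0.2 -0.8] gap 0.701 t 7.0
```

```bash
python3 drive.py '[[[0.2025,-0.15,0,0,0.7],[0.2025,-0.15,0,0,0.7],[0.2025,-0.15,0,0,0.7],[0.2025,-0.15,0,0,0.7],[0.2025,-0.15,0,0,0.7],[0.2025,-0.15,0,0,0.7],[0.2025,-0.15,0,0,0.7],[0.2025,-0.15,0,0,0.7],[0.2025,-0.15,0,0,0.7],[0.2025,-0.15,0,0,0.7]]]'
python3 - <<'E'
from station import manip
import cv2,numpy as np
from h import *
s=manip.snapshot("side"); np.savez("pics/side3.npz",**s)
a=cv2.resize(s["pixels"][160:360,220:345],None,fx=3,fy=3,interpolation=cv2.INTER_CUBIC);cv2.imwrite("pics/s3.png",a[:,:,::-1])
E
python3 go.py .4875 .1925 .0425 74
```

```text
t: 8.0
tcp_pos: [0.4876, 0.1914, 0.1236]
tool_rot: [0.799, 0.601, -0.0, 0.0]
force: [-0.8, 0.1, -0.9]
finger_gap: 0.698
gripper_force: 0.0
tool d [ 0.0009 -0.0003  0.0812] turn -0.0021 now [0.4875 0.1915 0.1237] head 73.88 F [ 0.   0.6 -0.7] gap 0.699 t 8.05
```

View pics/s3.png

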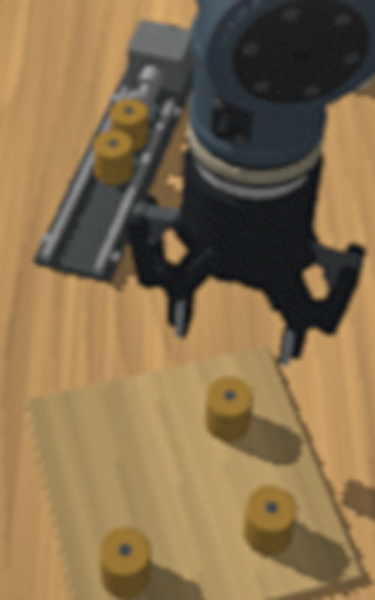

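The side crop shows the first blank upright in the channel at (112,145), just behind blank0 at (130,112). The three others are undisturbed, with the target at (230,395) below the open jaws.

```bash
python3 drive.py '[[[0.001,0,0.045,0,0.7],[0.001,0,0.081,0,0.7],[0.001,0,0.081,0,0.7],[0.001,0,0.081,0,0.7],[0.001,0,0.081,0,0.2],[0.001,0,0.081,0,0.2],[0.001,0,0.081,0,0.2],[0.001,0,0.081,0,0.2],[0.001,0,0.081,0,0.2],[0.001,0,0.081,0,0.2],[0.001,0,0.081,0,0.2],[0.001,0,0.081,0,0.2]]]' 40; python3 drive.py '[[[0,0,-0.05,0,0.2],[0,0,-0.08,0,0.2],[0,0,-0.08,0,0.2],[0,0,-0.08,0,0.2]]]';python3 go.py .5876 -.0012 .12 74
```

```text
t: 9.25
tcp_pos: [0.4884, 0.194, 0.0449]
tool_rot: [0.798, 0.602, 0.002, 0.001]
force: [-1.0, -1.2, 7.8]
finger_gap: 0.344
gripper_force: 39.4
t: 9.65
tcp_pos: [0.4873, 0.1939, 0.1238]
tool_rot: [0.799, 0.602, 0.001, 0.0]
force: [-0.8, 0.5, -3.0]
finger_gap: 0.344
gripper_force: 40.6
tool d [-0.1599  0.1501  0.0039] turn 0.0004 now [0.4873 0.1939 0.1238] head 74.02 F [-0.8  0.5 -3. ] gap 0.344 t 9.65
```

```bash
python3 drive.py '[[[-0.16,0.15,0,0,0.2],[-0.16,0.15,0,0,0.2],[-0.16,0.15,0,0,0.2],[-0.16,0.15,0,0,0.2],[-0.16,0.15,0,0,0.2],[-0.16,0.15,0,0,0.2],[-0.16,0.15,0,0,0.2],[-0.16,0.15,0,0,0.2],[-0.16,0.15,0.04,0,0.2],[-0.16,0.15,0.04,0,0.2],[-0.16,0.15,0.04,0,0.2],[-0.16,0.15,0.04,0,0.2],[-0.16,0.15,0.04,0,0.2],[-0.16,0.15,0.04,0,0.2]]]' ;python3 go.py .5879 -.0010 .0449 74
```

```text
t: 11.05
tcp_pos: [0.588, -0.0014, 0.0842]
tool_rot: [0.798, 0.602, 0.001, 0.001]
force: [0.0, -0.2, -2.3]
finger_gap: 0.345
gripper_force: 40.4
tool d [ 0.0003 -0.0003  0.0393] turn 0.0005 now [ 0.588  -0.0014  0.0842] head 74.03 F [ 0.  -0.2 -2.3] gap 0.345 t 11.05
```

```bash
python3 drive.py '[[[0,0,0.02,0,0.2],[0,0,0.032,0,0.2],[0,0,0.036,0,0.2],[0,0,0.038,0,0.2],[0,0,0.038,0,0.2],[0,0,0.0395,0,0.2],[0,0,0.0395,0,0.2],[0,0,0.0395,0,0.2]]]'
```

```text
t: 11.85
tcp_pos: [0.5877, -0.0015, 0.0449]
tool_rot: [0.799, 0.602, 0.0, 0.001]
force: [-1.8, -0.9, 6.4]
finger_gap: 0.348
gripper_force: 41.6
```

```bash
python3 drive.py '[[[0,0,0,0,0.7],[0,0,0,0,0.7],[0,0,0,0,0.7],[0,0,0,0,0.7],[0,0,0,0,0.7],[0,0,-0.04,0,0.7],[0,0,-0.06,0,0.7],[0,0,-0.06,0,0.7],[0.046,0,-0.06,0,0],[0.046,0,-0.06,0,0],[0.046,0,-0.06,0,0],[0.046,0,-0.06,0,0],[0.046,0,-0.06,0,0],[0.046,0,-0.06,0,0],[0.046,0,-0.06,0,0],[0.046,0,-0.06,0,0],[0.046,0,-0.06,0,0]]]'
python3 - <<'E'
from station import manip
import cv2,numpy as np
s=manip.snapshot("side"); np.savez("pics/side4.npz",**s)
a=cv2.resize(s["pixels"][160:360,220:345],None,fx=3,fy=3,interpolation=cv2.INTER_CUBIC);cv2.imwrite("pics/s4.png",a[:,:,::-1])
E
python3 go.py .6000 .0411 .042 74
```

```text
t: 13.55
tcp_pos: [0.6, 0.0426, 0.1034]
tool_rot: [0.799, 0.602, 0.0, 0.0]
force: [0.0, -0.4, 0.4]
finger_gap: -0.002
gripper_force: 0.0
tool d [-0.0016  0.0004  0.0614] turn 0.0 now [0.6    0.0427 0.1034] head 74.0 F [ 0.4 -0.3  0.3] gap 0.003 t 13.6
```

View pics/s4.png

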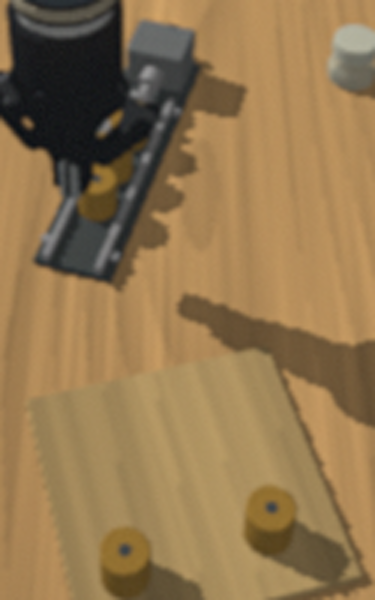

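The side crop shows the last placed blank upright in the channel at (99,193), with the row ahead of it partly hidden. Two blanks remain on the board at (270,515) and (125,555). The shut fingers are above the channel behind the row, so I lower them and push.

```bash
python3 drive.py '[[[0,0,0.03,0,0],[0,0,0.055,0,0],[0,0,0.061,0,0],[0,0,0.061,0,0],[0,0,0.061,0,0]]]' && python3 drive.py '[[[-0.005,0,0,0,0],[-0.01,0,0,0,0],[-0.015,0,0,0,0],[-0.02,0,0,0,0],[-0.025,0,0,0,0],[-0.03,0,0,0,0],[-0.034,0,0,0,0],[-0.038,0,0,0,0],[-0.042,0,0,0,0],[-0.045,0,0,0,0],[-0.045,0,0,0,0]]]'; python3 go.py .5817 -.0222 .042 74
```

```text
t: 14.1
tcp_pos: [0.6007, 0.0428, 0.0431]
tool_rot: [0.799, 0.602, 0.001, 0.0]
force: [0.2, -0.0, 1.4]
finger_gap: 0.001
gripper_force: 0.0
t: 15.2
tcp_pos: [0.5879, -0.0006, 0.0426]
tool_rot: [0.799, 0.602, 0.0, 0.0]
force: [0.8, 4.5, 2.8]
finger_gap: -0.0
gripper_force: 1.9
tool d [-0.0225  0.      0.0006] turn 0.0 now [ 0.5879 -0.0006  0.0426] head 74.0 F [0.8 4.5 2.8] gap -0.0 t 15.2
```

```bash
python3 drive.py '[[[-0.003,0,0,0,0],[-0.006,0,0,0,0],[-0.009,0,0,0,0],[-0.012,0,0,0,0],[-0.012,0,0,0,0]]]'; python3 drive.py '[[[-0.003,0,0,0,0],[-0.006,0,0,0,0],[-0.009,0,0,0,0],[-0.009,0,0,0,0]]]'; python3 go.py .5817 -.0222 .042 74
```

```text
t: 15.7
tcp_pos: [0.5848, -0.0109, 0.0425]
tool_rot: [0.799, 0.602, 0.001, -0.0]
force: [3.0, 9.0, 3.7]
finger_gap: -0.0
gripper_force: 4.3
t: 16.1
tcp_pos: [0.5826, -0.0187, 0.0426]
tool_rot: [0.799, 0.601, 0.002, -0.0]
force: [2.8, 11.5, 3.0]
finger_gap: 0.001
gripper_force: 5.8
tool d [-0.0036  0.0001  0.0006] turn -0.001 now [ 0.5826 -0.0187  0.0426] head 73.94 F [ 2.8 11.5  3. ] gap 0.001 t 16.1
```

```bash
for i in 1; do python3 drive.py '[[[-0.002,0,0,0,0],[-0.003,0,0,0,0],[-0.003,0,0,0,0]]]'|sed -n '2p;4p'; python3 drive.py '[[[-0.002,0,0,0,0],[-0.003,0,0,0,0],[-0.003,0,0,0,0]]]'|sed -n '2p;4p'; python3 drive.py '[[[-0.002,0,0,0,0],[-0.003,0,0,0,0],[-0.003,0,0,0,0]]]'|sed -n '2p;4p'; done
```

```text
tcp_pos: [0.5819, -0.021, 0.0426]
force: [4.0, 13.6, 3.8]
tcp_pos: [0.5811, -0.0236, 0.0426]
force: [4.9, 15.0, 4.2]
tcp_pos: [0.5804, -0.026, 0.0426]
force: [5.2, 16.6, 4.0]
```

```bash
python3 drive.py '[[[-0.002,0,0,0,0],[-0.003,0,0,0,0],[-0.003,0,0,0,0]]]'|sed -n '2p;4p'; python3 drive.py '[[[-0.002,0,0,0,0],[-0.003,0,0,0,0],[-0.003,0,0,0,0]]]'|sed -n '2p;4p'; python3 drive.py '[[[-0.002,0,0,0,0],[-0.003,0,0,0,0],[-0.003,0,0,0,0]]]'|sed -n '2p;4p'
```

```text
tcp_pos: [0.5802, -0.0264, 0.0428]
force: [7.9, 24.7, 3.7]
tcp_pos: [0.5801, -0.0268, 0.0429]
force: [10.3, 34.5, 4.1]
tcp_pos: [0.58, -0.0272, 0.0431]
force: [14.0, 43.7, 4.6]
```

The row has stalled: force climbs at about 3.4 N/mm, which is the hard stop. I ease to about 33 N and look.

```bash
python3 drive.py '[[[0.002,0,0,0,0],[0.003,0,0,0,0],[0.003,0,0,0,0],[0.003,0,0,0,0]]]'
python3 - <<'E'
from station import manip
import cv2,numpy as np
from h import *
o=np.zeros((450,800,3),np.uint8)
for i,(n,bx) in enumerate((("side",(225,150,315,270)),("top",(200,165,345,255)))):
    s=manip.snapshot(n); np.savez(f"pics/{n}5.npz",**s); x0,y0,x1,y1=bx
    k=3.7 if i==0 else 3.1; a=cv2.resize(s["pixels"][y0:y1,x0:x1],None,fx=k,fy=k,interpolation=cv2.INTER_CUBIC)
    a=a[:450,:800-i*340]; o[:a.shape[0],i*340:i*340+a.shape[1]]=a
    if n=="top":
        for c,st,X in blanks(s,.036,.048): print(c.round(1),st,(plane(s,c,.042)[0]*1000).round(1),"a",([-.2756,-.9613,0]@plane(s,c,.042)[0]*1000).round(1))
cv2.imwrite("pics/s5.png",o[:,:,::-1])
E
```

```text
t: 18.3
tcp_pos: [0.5799, -0.0269, 0.0429]
tool_rot: [0.8, 0.6, 0.005, -0.003]
force: [10.2, 32.7, 3.9]
finger_gap: -0.001
gripper_force: 17.7
[291.7 211.4] [285 205  14  14 139] [ 555.3 -110.8   42. ] a -46.5
```

View pics/s5.png

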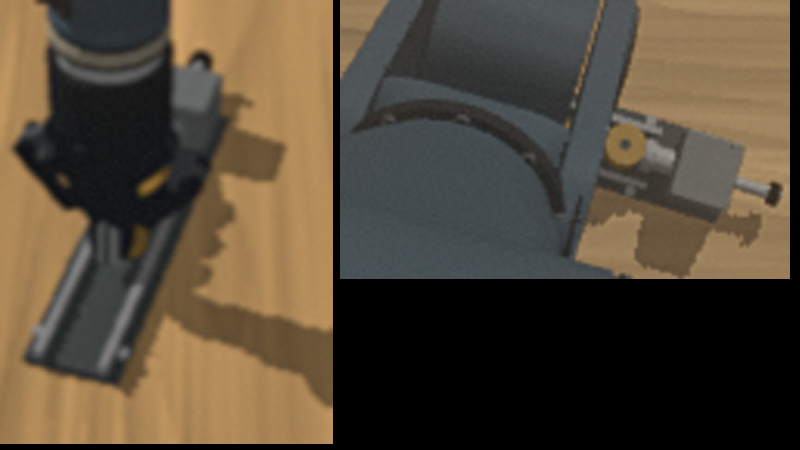

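The top crop shows blank0 at (625,147) hard against the plunger disc, with the disc up to the sleeve and the rod out of the back by about 20 mm. The gripper hides most of the rear blanks in both views, so I check row length and uprightness from the range data.

```bash
python3 - <<'E'
from h import *
n=np.array([.9613,-.2756]);e=np.array([-.2756,-.9613])
for f in("side5","side4"):
    s=load(f"pics/{f}.npz");X=cloud(s)*1000;hsv=cv2.cvtColor(s["pixels"],cv2.COLOR_RGB2HSV)
    N=X[...,:2]@n;A=X[...,:2]@e;Z=X[...,2]
    m=(abs(N-565)<22)&(A>-230)&(A<-20)&(Z>18)&(Z<60)&(hsv[...,1]>110)
    k,l,st,ce=cv2.connectedComponentsWithStats(m.astype(np.uint8))
    for i in range(1,k):
        if st[i,4]>8:
            j=l==i; print(f,st[i],"N",np.percentile(N[j],[2,50,98]).round(1),"A",np.percentile(A[j],[2,50,98]).round(1),"Z",np.percentile(Z[j],[2,50,98]).round(1))
    j=(abs(N-565)<18)&(A>-230)&(A<-110)&(Z>19)&(Z<38)&(hsv[...,1]<80)
    print("finger",j.sum(),np.percentile(N[j],[2,50,98]).round(1),np.percentile(A[j],[2,50,98]).round(1))
s=load("pics/side5.npz");a=cv2.resize(s["pixels"][185:235,240:290],None,fx=12,fy=12,interpolation=cv2.INTER_CUBIC)
a=cv2.convertScaleAbs(a,alpha=1.8);cv2.imwrite("pics/s6.png",a[:,:,::-1])
E
```

```text
side5 [263 196   8   7  22] N [550.1 554.4 560.1] A [-93.2 -81.8 -56. ] Z [27.6 43.  45.8]
side5 [260 211   5   8  24] N [549.4 551.6 554.6] A [-140.2 -119.2 -112.9] Z [19.6 31.3 47.8]
finger 34 [553.6 563.7 576.3] [-146.5 -143.9 -140.5]
side4 [257 197   4   5  13] N [569.9 573.6 577.9] A [-89.4 -84.7 -78.4] Z [30.8 42.3 44.7]
side4 [246 209  19  22 179] N [549.8 557.8 574.3] A [-173.5 -162.2 -120.1] Z [19.1 35.7 44.9]
finger 7 [549.6 550.1 579. ] [-208.4 -151.  -112.3]
```

View pics/s6.png

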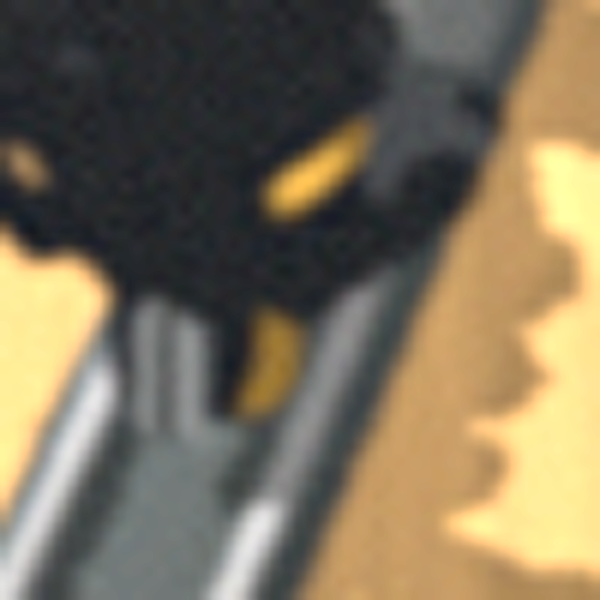

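The last crop shows the shut fingertips at about (170,370) behind the rear blank, whose upright right flank is at (270,360), and the three blank shadows touch. The fit is consistent: blank0 advanced 27.7 mm, which is the roughly 6 mm initial gap plus the roughly 20 mm plunger travel. The rear blank's flank also lies where a gapless row would put it. I hand in while still pressing.

```bash
python3 drive.py '[[[0,0,0,0,0],[0,0,0,0,0],[0,0,0,0,0],[0,0,0,0,0],[0,0,0,0,0]]]'; python3 -c "
from station import manip
print(manip.sign_off())"
```

```text
t: 18.9
tcp_pos: [0.5799, -0.0269, 0.0429]
tool_rot: [0.8, 0.6, 0.005, -0.003]
force: [10.5, 33.3, 4.4]
finger_gap: 0.002
gripper_force: 17.7
the job is handed in; nothing more can be done
None
```

I handed the job in at 18.9 s with three blanks upright in the channel, the plunger on its hard stop (judged from the stall and the blank's travel), the row still pressed at about 35 N, and two blanks left on the board; the gripper hid most of the two rear blanks at the end, so "no gaps" there rests on force and range data.

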